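# Load the brass parts washer over its tipping tray

## Task

Load the parts washer with all the brass tuning slides lying on the mat: stand the washer's lid upright as a backstop and leave it there, swing the tray's lock lever over to its free stop, and set the slides one by one on the tipping tray so that each one's own weight tips it down into the basket. Do not carry a slide over the basket, handle one in there or shift the other things on the bench. When all are in and the tray has swung back level, lock the tray again and fold the lid fully shut.

Things in the scene. Friction and masses are not known exactly. Their poses are not given: they have to be found in the camera images.
- slide1: first brass trumpet tuning slide: a flat U of 14 mm tube, 120 mm long, 58 mm wide over its two parallel legs, with thin cross braces at x = -40 and 12 mm; about 100 g. Origin mid-length, mid-width, on the underside, within 3 mm of its balance point; x along the legs towards the curved end, z up; leg centre lines at y = +-22 mm. Starts flat on the black rubber mat (2 mm thick). 2 to 4 of the four are there (None at the start: absent)
- slide2: second brass trumpet tuning slide: a flat U of 14 mm tube, 120 mm long, 58 mm wide over its two parallel legs, with thin cross braces at x = -40 and 12 mm; about 100 g. Origin mid-length, mid-width, on the underside, within 3 mm of its balance point; x along the legs towards the curved end, z up; leg centre lines at y = +-22 mm. Starts flat on the black rubber mat (2 mm thick). 2 to 4 of the four are there (None at the start: absent)
- slide3: third brass trumpet tuning slide: a flat U of 14 mm tube, 120 mm long, 58 mm wide over its two parallel legs, with thin cross braces at x = -40 and 12 mm; about 100 g. Origin mid-length, mid-width, on the underside, within 3 mm of its balance point; x along the legs towards the curved end, z up; leg centre lines at y = +-22 mm. Starts flat on the black rubber mat (2 mm thick). 2 to 4 of the four are there (None at the start: absent)
- slide4: fourth brass trumpet tuning slide: a flat U of 14 mm tube, 120 mm long, 58 mm wide over its two parallel legs, with thin cross braces at x = -40 and 12 mm; about 100 g. Origin mid-length, mid-width, on the underside, within 3 mm of its balance point; x along the legs towards the curved end, z up; leg centre lines at y = +-22 mm. Starts flat on the black rubber mat (2 mm thick). 2 to 4 of the four are there (None at the start: absent)
- washer: the fixed bench-top parts washer and the stand of its tipping tray. Origin on the bench below the tray's axle; y points level from the tray to the basket, x along the axle and lid hinge, z up. Washer: open steel box, 300 mm along x, y = 118 to 288 mm, rim 130 mm above the bench, walls 8 mm. Stand: x = +-90 mm, y = -75 to 90 mm; its cheeks at x = +-79 mm reach 202 mm high at the axle
- basket (a point): middle of the wire basket's floor inside the washer, 50 mm above the bench, 80 mm below the rim; axes as washer. The inside measures 284 mm along x and 154 mm along y
- lid (a joint): lid angle in rad: 0 shut, 1.57 upright, stop at 1.9. A 300 x 166 x 8 mm steel panel hinged along the washer's outer wall (washer y = 288 mm, 130 mm above the bench), opening up and away from the tray. Its hinge is stiff: it stays where it is left; lifting it takes about 6 N at the handle, folding it down 2 to 4 N. It may start slightly ajar
- lid_hinge (a point): middle of the lid's hinge line
- lid_handle (a point): middle of the lid's handle: a black round bar 12 mm thick, 100 mm long, parallel to the hinge, its centre line 40 mm off the lid's outer face and 110 mm from the hinge along the lid (56 mm from the free edge). Fingers pinching the bar from above can stay upright while it turns between them
- tray (a joint): tray angle in rad: 0 level (held so by a counterweight), 0.45 fully tipped to the basket. Polished trough, washer y = -80 (low end wall) to 124 mm (open lip), 130 mm wide between 14 mm rails, floor 202 mm above the bench, axle at y = 0, z = 190 mm. A slide set with its middle 25 mm or more past the axle, legs along the trough, tips it in about 1 s and slips off; it then swings back
- tray_seat (a point): point on the tray's floor, mid-width, 35 mm past the axle towards the basket: a good place for a slide's middle. Axes turn with the tray: y along the trough to the lip, z up when level
- lock (a joint): tray lock lever angle in rad: 0 upright (its pin props the tray: locked), 0.65 leaning away from the basket against its stop (tray free to tip). It stays where it is left; 1 to 3 N at the knob moves it. Pivot at x = 88, y = 78, z = 100 mm in the washer's frame, axis along washer x: the knob moves in the y-z plane on a 150 mm radius
- lock_knob (a point): centre of the lock lever's black ball knob, 28 mm across, beside the tray at washer x = 115 mm (the side away from the robot); 250 mm above the bench when locked, 219 mm when released
- valve_block: bystander: three brass valve casings joined side by side, 75 x 23 mm, 110 mm tall, standing; origin under its middle
- mouthpiece: bystander: silvery mouthpiece standing rim down, 27 mm across, 87 mm tall
- polish_tin: bystander: round white tin, 68 mm across, 50 mm tall
- mallet: bystander: wooden mallet lying to the right of the mat, handle along its x
- screwdriver: bystander: black-handled screwdriver lying beyond the mat
- spanner: bystander: steel spanner lying on the robot's side of the mat
Things that resemble listed ones, but are neither listed nor needed, are in the scene too. Leave any red look-alike of the slide2 alone.

How it is judged:
On the way, in this order (a step that is already met when the one before it is completed fails the run):
1. the lid stands upright (about 80 to 100 degrees) and the tray's lock is released (value of joint lid between 1.4 and 1.75 rad and value of joint lock above 0.5 rad), for 0.2 s.
2. a slide lies on the tray and its weight tips it (value of joint tray above 0.25 rad and ((x of slide1 in the frame of tray_seat between -0.07 and 0.07 m and y of slide1 in the frame of tray_seat between -0.05 and 0.11 m and z of slide1 in the frame of tray_seat between -0.01 and 0.03 m) or (x of slide2 in the frame of tray_seat between -0.07 and 0.07 m and y of slide2 in the frame of tray_seat between -0.05 and 0.11 m and z of slide2 in the frame of tray_seat between -0.01 and 0.03 m) or (x of slide3 in the frame of tray_seat between -0.07 and 0.07 m and y of slide3 in the frame of tray_seat between -0.05 and 0.11 m and z of slide3 in the frame of tray_seat between -0.01 and 0.03 m) or (x of slide4 in the frame of tray_seat between -0.07 and 0.07 m and y of slide4 in the frame of tray_seat between -0.05 and 0.11 m and z of slide4 in the frame of tray_seat between -0.01 and 0.03 m))), for 0.05 s.
3. all slides are in the basket, the lid still upright (x of slide1 in the frame of basket between -0.142 and 0.142 m and y of slide1 in the frame of basket between -0.077 and 0.077 m and z of each of slide1, slide2, slide3, slide4 in the frame of basket below 0.065 m and x of slide2 in the frame of basket between -0.142 and 0.142 m and y of slide2 in the frame of basket between -0.077 and 0.077 m and x of slide3 in the frame of basket between -0.142 and 0.142 m and y of slide3 in the frame of basket between -0.077 and 0.077 m and x of slide4 in the frame of basket between -0.142 and 0.142 m and y of slide4 in the frame of basket between -0.077 and 0.077 m and value of joint lid between 1.4 and 1.75 rad), for 0.3 s.
At the end, for the whole second after the job is handed in: every slide present rests in the basket below the rim (origin less than 65 mm above its floor), the tray is level (under 0.04 rad) and locked (lever under 0.09 rad), the lid is shut (under 0.05 rad) (x of slide1 in the frame of basket between -0.142 and 0.142 m and y of slide1 in the frame of basket between -0.077 and 0.077 m and z of each of slide1, slide2, slide3, slide4 in the frame of basket below 0.065 m and x of slide2 in the frame of basket between -0.142 and 0.142 m and y of slide2 in the frame of basket between -0.077 and 0.077 m and x of slide3 in the frame of basket between -0.142 and 0.142 m and y of slide3 in the frame of basket between -0.077 and 0.077 m and x of slide4 in the frame of basket between -0.142 and 0.142 m and y of slide4 in the frame of basket between -0.077 and 0.077 m and value of joint lid below 0.05 rad and value of joint lock below 0.09 rad and value of joint tray below 0.04 rad and linear speed of each of slide1, slide2, slide3, slide4 below 0.02 m/s); the robot touches nothing.
It fails at once if a slide is carried over the basket, or is handled by the gripper there, instead of going down the tray ((x of slide1 in the frame of basket between -0.142 and 0.142 m and y of slide1 in the frame of basket between -0.077 and 0.077 m and (z of slide1 in the frame of basket above 0.18 m or contact force between the fingers and slide1 above 1 N)) or (x of slide2 in the frame of basket between -0.142 and 0.142 m and y of slide2 in the frame of basket between -0.077 and 0.077 m and (z of slide2 in the frame of basket above 0.18 m or contact force between the fingers and slide2 above 1 N)) or (x of slide3 in the frame of basket between -0.142 and 0.142 m and y of slide3 in the frame of basket between -0.077 and 0.077 m and (z of slide3 in the frame of basket above 0.18 m or contact force between the fingers and slide3 above 1 N)) or (x of slide4 in the frame of basket between -0.142 and 0.142 m and y of slide4 in the frame of basket between -0.077 and 0.077 m and (z of slide4 in the frame of basket above 0.18 m or contact force between the fingers and slide4 above 1 N))).
It fails at once if another thing on the bench is shifted by more than 60 mm (distance of any of valve_block, mouthpiece, polish_tin, mallet, screwdriver, spanner from where it was at the start of the episode above 0.06 m).
Of slide1, slide2, slide3, slide4 only 2 to 4 are there at a start; the rules pass over those that are not, and their reading is None.
At some moment in a run one of slide1, slide2, slide3, slide4 may be knocked a few centimetres aside while the robot is not near it.
Once in a run the grip may slacken for a moment while it holds something.
It also fails if it takes over 210 s, if anything falls off the work surface, if the arm or the gripper's body presses on something with over 40 N, if the wrist force passes 120 N, or if a joint passes its speed limit or range.

## Robot

A 6-joint arm with a two-finger parallel gripper is mounted at the origin on the work surface. World frame = base frame: x ahead of the robot, y to its left, z up, the work surface at z = 0. Lengths are in m, angles in rad, forces in N, time in s.
With the tool pointing down it reaches from about 0.275 to 0.825 m from the base axis. Payload 4.9 kg.
Tool frame: the origin (TCP) lies midway between the tips of the shut fingers; the grasp point (between the pads) lies 19 mm behind it (bot.grip_depth is the distance from the TCP to the grasp point, in m); y points along the fingers, x is the direction in which the jaws open and shut, and the axes are right-handed (so a half turn about y gives the same grasp; the last joint's range is limited). The gripper opens to 85 mm and grips with 20 to 120 N. Pads are 22 mm wide; open, the fingers measure 114 mm over their backs; the gripper's body (76 mm by 85 mm) begins 54 mm behind the grasp point. The pads swing forward as they close: fully open they stand 13 mm farther back than shut.
Start: joints at [-1.368, 0.326, -0.193, 1.052, 0, 1.437], TCP at [0.182, -0.519, 0.195] pointing down, gripper open.
Joint ranges: [-2.65, 2.65], [-0.97, 1.79], [-1.3, 1.35], [-1.93, 2.1], [-1.47, 1.37], [-3.14, 3.14]. Speed limits (rad/s): [2.57, 2.57, 3.14, 3.14, 3.14, 3.14].

## Interface

Orientations are given as a unit quaternion [w, x, y, z].
In Python, from cell import bot gives the robot as it stands. Calls block until the motion is done:
- bot.move_pose(position, orientation): joint-space move of the TCP to a pose.
- bot.move_linear(position, speed=0.15, rotation=None, until_force=None): straight line of the TCP; rotation=None keeps the orientation; speed is the mean speed in m/s. With until_force (N) it stops when the force on the tool has changed by that much, and returns True; else False.
- bot.goto_joints(angles): joint-space move.
- bot.set_gripper(opening, grasp_force=None): opening from 0.0 (shut) to 1.0 (fully open); grasp_force is the grip in N (None keeps the last); returns when the fingers have stopped.
- bot.wait(seconds).
- bot.solve_ik(position, orientation): joint angles nearest the present ones, or None.
- bot.camera(name): name is "scene" or "top" or "wrist"; returns the picture (420x560x3 uint8, red, green, blue); there is no depth.
- bot.calibration(name): a dict with "mtx" (3x3 intrinsics, pixels), "k1" (the pictures are not rectified: a ray, as slopes to the right and down, at radius r is drawn at 1 + k1 r^2 times it, then the intrinsics apply), "extrinsics" (4x4, takes a point from world to camera coordinates); the wrist camera has in their place "hand_eye" (4x4, takes a point from camera to tool coordinates, whose origin is the TCP and whose axes are the tool frame's). Camera axes: x right, y down, z forward; pixel columns grow to the right and rows downward; lengths in m; the calibration is good to about 2 mm. A picture is of the moment at which its call begins: read the wrist's pose just before it. calibration takes no time and is no camera call.
A pose or a line that the arm cannot do raises bot.PlanningError and nothing moves.
- bot.close_job(): hands the job in, once; it reports no verdict.
Trained networks look in the newest picture that a camera, given by its name, has taken for a name from the list of things; names that differ only in an ending like _2 or _b are one class to them, and where a whole thing is asked for, a point or a joint stands for the part that bears it (a point fixed in the world has none). Each returns a list of dicts, best first, with "confidence" (0 to 1); they miss things now and then, are a little off and sometimes report something else, mostly with a low value. They report only what shows in the picture. A call takes as long as a camera call. They do not tell look-alikes from the thing itself.
- bot.search_frame(camera, thing): "bbox" ([left, top, width, height] in pixels, round what is visible of it).
Readings, each from a call of its own:
- bot.read_clock(): time.
- bot.read_joint_positions(): joint angles.
- bot.read_joint_vel(): joint speeds.
- bot.read_joint_efforts(): joint torques, N m.
- bot.read_position(): TCP position.
- bot.read_tool_rot(): TCP orientation.
- bot.read_ft_force(): force on the tool from outside, world axes, zero at the start.
- bot.read_moment(): the same for the moment, N m.
- bot.read_gripper_width(): opening from 0.0 (shut) to 1.0 (fully open).
Only numpy, scipy, OpenCV 4.12 (cv2) and the standard library are available. Lean on these libraries where they do the work, as an engineer would, in place of code of your own. Each camera call takes 0.05 s, during which the arm holds its last target.

## Working session

There is one attempt and no reset: what is moved stays moved. The work goes in short steps, each a Python script; the robot and the scene stay as the last script left them, time stands still between calls to the robot, and variables do not carry over. Pictures are saved under pics/ and viewed, and the job is handed in when it is done.

```bash
ls; mkdir -p pics
python3 - <<'E'
from cell import bot
import cv2,numpy as np
for n in ["scene","top","wrist"]:
    im=bot.camera(n); cv2.imwrite(f"pics/{n}0.png",im[:,:,::-1])
    print(n,bot.calibration(n))
    for t in ["slide1","washer","lid_handle","lock_knob","tray","lid"]:
        print(t,[(d['bbox'],round(d['confidence'],2)) for d in bot.search_frame(n,t)])
print(bot.read_clock(),bot.read_tool_rot(),bot.grip_depth)
E
```

```text
pics
scene {'mtx': array([[454.09053835,   0.        , 278.32995491],
       [  0.        , 454.09053835, 205.19626209],
       [  0.        ,   0.        ,   1.        ]]), 'k1': 0.043593223753772434, 'extrinsics': array([[ 0.78439052,  0.61994236,  0.0200742 , -0.34065915],
       [ 0.4438847 , -0.5384376 , -0.71627601, -0.16274154],
       [-0.43324114,  0.57075075, -0.69752828,  1.62441961],
       [ 0.        ,  0.        ,  0.        ,  1.        ]])}
slide1 [([227.1, 296.5, 47.1, 38.2], 0.8), ([381.4, 231.4, 24.1, 24.0], 0.73), ([178.8, 273.8, 48.9, 33.2], 0.71), ([254.0, 177.6, 23.5, 27.4], 0.69)]
washer [([278.4, 123.6, 134.3, 117.5], 0.96), ([307.3, 126.4, 107.6, 57.8], 0.4)]
lid_handle [([309.9, 125.2, 102.2, 57.1], 0.68)]
lock_knob [([357.6, 153.5, 20.0, 38.0], 0.66)]
tray [([284.1, 134.9, 85.8, 72.2], 0.87)]
lid [([356.7, 153.3, 20.8, 41.7], 0.72), ([308.9, 123.7, 104.9, 63.7], 0.66)]
top {'mtx': array([[501.73451855,   0.        , 280.69793723],
       [  0.        , 501.73451855, 204.95355153],
       [  0.        ,   0.        ,   1.        ]]), 'k1': -0.1680087036799
[... 759 characters left out ...]
mtx': array([[301.03561689,   0.        , 280.97912594],
       [  0.        , 301.03561689, 210.83522104],
       [  0.        ,   0.        ,   1.        ]]), 'k1': -0.06007254982471758, 'hand_eye': array([[ 9.99998978e-01,  1.07459962e-03,  9.43329315e-04,
        -2.75292705e-04],
       [-6.31031718e-04, -2.60345990e-01,  9.65515182e-01,
        -1.78000518e-01],
       [ 1.28313425e-03, -9.65514791e-01, -2.60345045e-01,
         6.52934017e-02],
       [ 0.00000000e+00,  0.00000000e+00,  0.00000000e+00,
         1.00000000e+00]])}
slide1 []
washer [([107.3, 40.7, 149.0, 87.9], 0.46)]
lid_handle []
lock_knob []
tray []
lid []
1.05 [-0.57672776  0.57673665 -0.40911586  0.40912607] 0.0187
```

```bash
python3 -c "
import cv2
for n in ['scene','top']:
    im=cv2.imread(f'pics/{n}0.png')
    im=im[110:350,130:450]
    cv2.imwrite(f'pics/{n}0c.png',cv2.resize(im,None,fx=2.5,fy=2.5,interpolation=cv2.INTER_CUBIC))
"
```

```text
(no output)
```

View pics/scene0c.png

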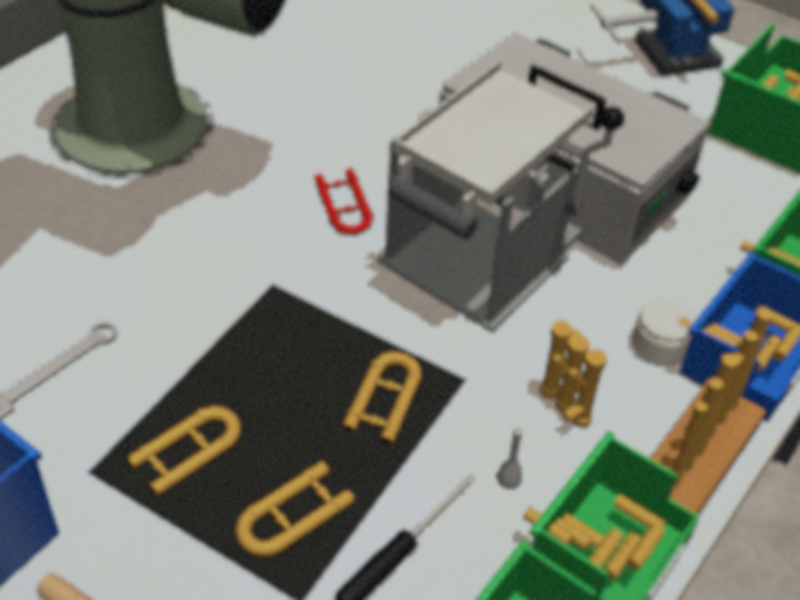

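View pics/top0c.png

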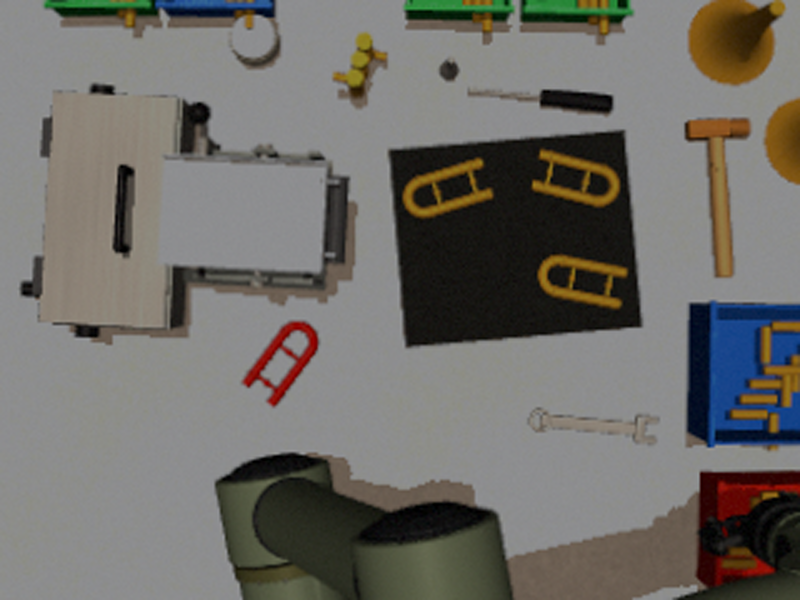

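View pics/wrist0.png

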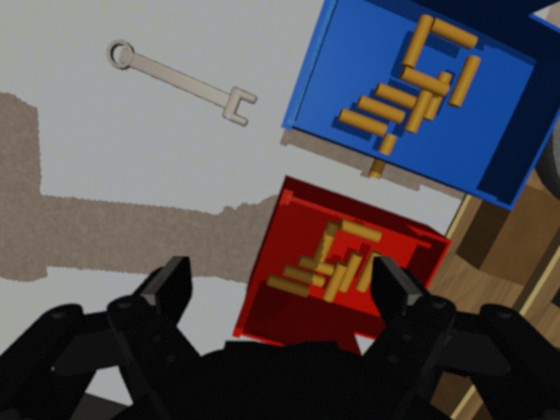

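View pics/top0.png

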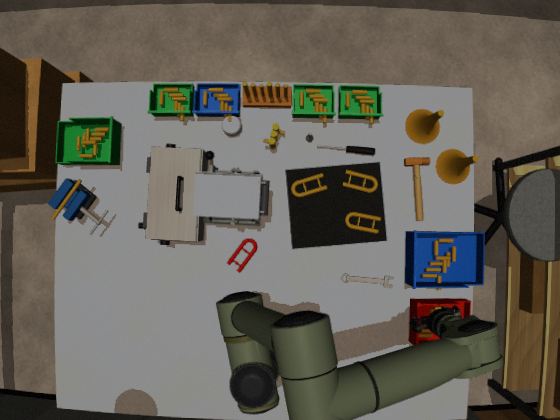

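```bash
cat > h.py <<'E'
from cell import bot
import numpy as np, cv2
from scipy.spatial.transform import Rotation as Ro
def R_(a,tilt=0):
    c,s=np.cos(a),np.sin(a)
    return np.array([[c,0,-s],[s,0,c],[0,-1,0]])
def q_(a):
    x,y,z,w=Ro.from_matrix(R_(a)).as_quat(); return [w,x,y,z]
def qm(M):
    x,y,z,w=Ro.from_matrix(M).as_quat(); return [w,x,y,z]
def toolT():
    T=np.eye(4); w,x,y,z=bot.read_tool_rot(); T[:3,:3]=Ro.from_quat([x,y,z,w]).as_matrix(); T[:3,3]=bot.read_position(); return T
def cam(name,T=None):
    c=bot.calibration(name)
    E=np.linalg.inv(np.asarray(T)@c['hand_eye']) if name=='wrist' else c['extrinsics']
    return c['mtx'],c['k1'],E
def proj(P,cm):
    K,k,E=cm; P=np.atleast_2d(P); q=P@E[:3,:3].T+E[:3,3]; s=q[:,:2]/q[:,2:]
    r2=(s**2).sum(1,keepdims=True); s=s*(1+k*r2); return s*K[0,0]+K[:2,2]
def ray(px,cm):
    K,k,E=cm
    px=np.atleast_2d(np.asarray(px,float))
    s=cv2.undistortPoints(px[:,None],K,np.array([k,0,0,0.]))[:,0]
    d=np.c_[s,np.ones(len(s))]@E[:3,:3]; o=-E[:3,:3].T@E[:3,3]; return o,d
def onz(px,z,cm):
    o,d=ray(px,cm); return o+d*((z-o[2])/d[:,2:])
def shot(tag,crop=None,f=1):
    T=toolT(); im=bot.camera('wrist'); np.save(f'pics/{tag}.npy',T); cv2.imwrite(f'pics/{tag}.png',im[:,:,::-1]); return T,im
E
python3 - <<'E'
from h import *
cm=cam('top')
def c(p): return np.array(p)/2.5+[130,110]
print('tray',onz(c([(162,157),(327,165),(325,272),(160,262)]),.202,cm).round(3).tolist())
print('lid',onz(c([(54,92),(183,97),(170,327),(40,320)]),.138,cm).round(3).tolist())
print('handle',onz(c([(125,168),(120,250)]),.184,cm).round(3).tolist())
print('knob',onz(c([(199,112)]),.25,cm).round(3).tolist())
print('slides',onz(c([(447,188),(577,179),(583,280)]),.009,cm).round(3).tolist())
for a in np.radians([-180,-90,0,90]):
  for p in [(.5,.0,.45),(.5,.2,.4),(.45,-.1,.4),(.5,.28,.25),(.6,.0,.25)]:
    print(round(np.degrees(a)),p,np.round(bot.solve_ik(p,q_(a)),2) if bot.solve_ik(p,q_(a)) is not None else None)
E
```

```text
tray [[0.599, 0.2, 0.202], [0.593, -0.004, 0.202], [0.461, -0.004, 0.202], [0.47, 0.199, 0.202]]
lid [[0.689, 0.358, 0.138], [0.684, 0.187, 0.138], [0.388, 0.197, 0.138], [0.393, 0.367, 0.138]]
handle [[0.587, 0.25, 0.184], [0.484, 0.254, 0.184]]
knob [[0.649, 0.148, 0.25]]
slides [[0.582, -0.16, 0.009], [0.598, -0.34, 0.009], [0.458, -0.35, 0.009]]
-180 (0.5, 0.0, 0.45) [-0.15  0.2   0.28  1.65  0.   -1.72]
-180 (0.5, 0.2, 0.4) [ 0.24  0.26  0.24  1.54  0.   -1.33]
-180 (0.45, -0.1, 0.4) [-0.38  0.1   0.04  1.51  0.   -1.95]
-180 (0.5, 0.28, 0.25) [ 0.38  0.34 -0.03  1.2   0.   -1.19]
-180 (0.6, 0.0, 0.25) [-0.12  0.39  0.05  1.22  0.   -1.69]
-90 (0.5, 0.0, 0.45) [-0.15  0.2   0.28  1.65  0.    2.99]
-90 (0.5, 0.2, 0.4) [ 0.24  0.26  0.24  1.54  0.   -2.9 ]
-90 (0.45, -0.1, 0.4) [-0.38  0.1   0.04  1.51  0.    2.76]
-90 (0.5, 0.28, 0.25) [ 0.38  0.34 -0.03  1.2   0.   -2.76]
-90 (0.6, 0.0, 0.25) [-0.12  0.39  0.05  1.22  0.    3.02]
0 (0.5, 0.0, 0.45) [-0.15  0.2   0.28  1.65  0.    1.42]
0 (0.5, 0.2, 0.4) [0.24 0.26 0.24 1.54 0.   1.81]
0 (0.45, -0.1, 0.4) [-0.38  0.1   0.04  1.51  0.    1.19]
0 (0.5, 0.28, 0.25) [ 0.38  0.34 -0.03  1.2   0.    1.95]
0 (0.6, 0.0, 0.25) [-0.12  0.39  0.05  1.22  0.    1.45]
90 (0.5, 0.0, 0.45) [-0.15  0.2   0.28  1.65  0.   -0.15]
90 (0.5, 0.2, 0.4) [0.24 0.26 0.24 1.54 0.   0.24]
90 (0.45, -0.1, 0.4) [-0.38  0.1   0.04  1.51  0.   -0.38]
90 (0.5, 0.28, 0.25) [ 0.38  0.34 -0.03  1.2   0.    0.38]
90 (0.6, 0.0, 0.25) [-0.12  0.39  0.05  1.22  0.   -0.12]
```

Run:
```python
from h import *
bot.move_pose([.53,-.2,.42],q_(0))
T,im=shot('mat1')
cm=cam('wrist',T)
for d in bot.search_frame('wrist','slide1'):
    b=d['bbox']; print(d['confidence'],b,onz([b[0]+b[2]/2,b[1]+b[3]/2],.009,cm).round(3))
bot.move_pose([.48,.12,.45],q_(np.pi/2))
T,im=shot('wash1'); cm=cam('wrist',T)
for t in ['lock_knob','lid_handle','tray','lid','washer']:
    print(t,[(np.round(d['bbox']),d['confidence']) for d in bot.search_frame('wrist',t)])
print(bot.read_clock())
```

```text
0.97 [290.6, 113.1, 39.6, 65.0] [[ 0.585 -0.164  0.009]]
0.93 [295.3, 198.6, 40.3, 60.7] [[ 0.6   -0.333  0.009]]
0.92 [143.5, 2.4, 67.1, 46.1] [[0.343 0.049 0.009]]
0.69 [228.1, 209.1, 34.6, 56.5] [[ 0.455 -0.351  0.009]]
0.18 [384.1, 134.9, 28.9, 17.0] [[ 0.756 -0.159  0.009]]
lock_knob [(array([293., 260.,  20.,  52.]), 0.73)]
lid_handle []
tray [(array([186., 162., 155., 101.]), 0.86), (array([ 1., 48., 80., 17.]), 0.65)]
lid [(array([325., 110., 114., 175.]), 0.83)]
washer [(array([188., 107., 253., 205.]), 0.87)]
4.575
```

View pics/mat1.png

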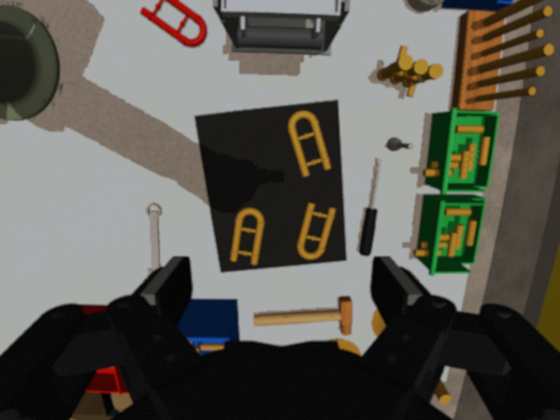

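View pics/wash1.png

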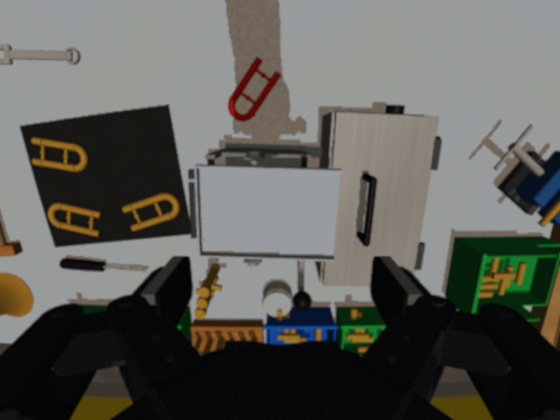

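```bash
python3 -c "
import cv2
im=cv2.imread('pics/wash1.png')[90:320,180:450]
cv2.imwrite('pics/wash1c.png',cv2.resize(im,None,fx=2.6,fy=2.6,interpolation=cv2.INTER_CUBIC))
"
```

```text
(no output)
```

View pics/wash1c.png

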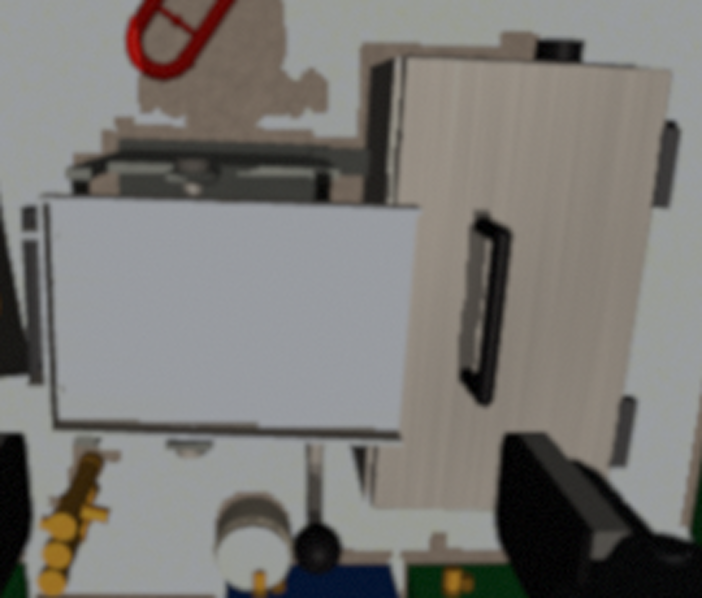

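```bash
cat > fit.py <<'E'
from h import *
from scipy.optimize import least_squares
T=np.load('pics/wash1.npy'); cw=cam('wrist',T); ct=cam('top')
def w2w(p,x0,y0,yaw):
    c,s=np.cos(yaw),np.sin(yaw); p=np.atleast_2d(p); return np.c_[x0+c*p[:,0]-s*p[:,1],y0+s*p[:,0]+c*p[:,1],p[:,2]]
def lidpt(x,l,n,th):  # l along lid from hinge, n above hinge normal
    return [x,.288-l*np.cos(th)+n*np.sin(th),.130+l*np.sin(th)+n*np.cos(th)]
def model(th):
    return [(-.065,.124,.202),(.065,.124,.202),(-.065,-.08,.202),(.065,-.08,.202),(.115,.078,.25),
     lidpt(-.15,0,.008,th),lidpt(-.15,.166,.008,th),lidpt(.15,.166,.008,th),lidpt(-.05,.11,.048,th),lidpt(.05,.11,.048,th)]
a=np.array([(418,208),(402,434),(47,203),(58,425),(317,548),(672,70),(405,58),(372,505),(503,235),(487,395)])/2.6+[180,90]
b=np.array([(160,262),(162,157),(325,272),(327,165),(199,112),(40,320),(170,327),(183,97),(120,250),(125,168)])/2.5+[130,110]
def f(v):
    P=w2w(model(v[3]),*v[:3]); return np.r_[(proj(P,cw)-a).ravel(),(proj(P,ct)-b).ravel()]
r=least_squares(f,[.53,.076,-.036,0],loss='soft_l1')
print(r.x,r.cost); print(f(r.x).reshape(-1,2).round(1).tolist())
E
python3 fit.py
```

```text
[ 0.53236808  0.07787178 -0.02909581 -0.00127388] 16.501946723540957
[[-0.2, 1.4], [-0.9, -0.8], [-1.2, -0.8], [-1.7, -1.0], [2.5, 0.6], [0.7, -0.7], [-0.3, -0.7], [0.0, 0.7], [-1.4, -0.1], [-1.9, 0.2], [-1.4, -0.5], [0.1, -0.5], [-1.4, -1.3], [-0.1, -0.8], [-1.5, -0.1], [-0.9, 0.5], [-2.4, 0.4], [-2.5, -0.6], [-0.6, -1.1], [-0.8, -0.1]]
```

```bash
cat >> h.py <<'E'
W=(.5325,.0775,-.030)
def W2(x,y,z):
    c,s=np.cos(W[2]),np.sin(W[2]); return np.array([W[0]+c*x-s*y,W[1]+s*x+c*y,z])
def bar(th,l=.11,n=.048): return W2(0,.288-l*np.cos(th)+n*np.sin(th),.130+l*np.sin(th)+n*np.cos(th))
E
python3 - <<'E'
from h import *
a=np.pi/2+W[2]
bot.set_gripper(.55)
o=np.array([0,0,-.010])
bot.move_pose(bar(0)+o+[0,0,.1],q_(a))
print(bot.move_linear(bar(0)+o,speed=.12,until_force=8), bot.read_position())
T,im=shot('lid1')
bot.set_gripper(0,40); print(bot.read_gripper_width(),bot.read_ft_force(),bot.read_clock())
E
```

```text
False [0.53856989 0.25554308 0.16905133]
-0.004851600935455732 [0.25886867 0.68230786 0.57751148] 7.5167
```

View pics/lid1.png

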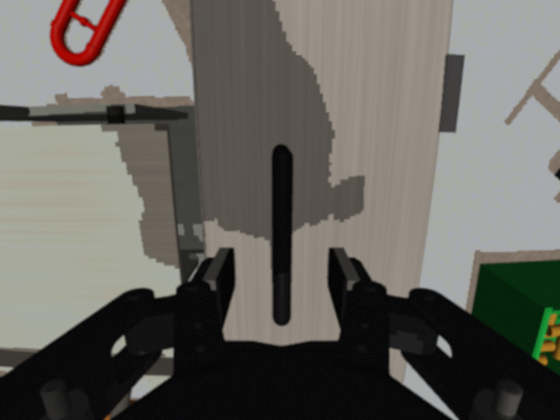

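Run:
```python
from h import *
T,im=shot('lid2'); print(bot.read_position())
```

```text
[0.53780045 0.25541976 0.16798805]
```

View pics/lid2.png

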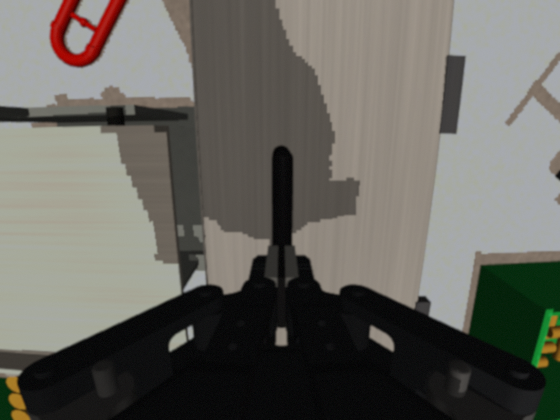

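Run:
```python
from h import *
p=bot.read_position()
print(bot.move_linear([p[0],p[1],.17+.02],speed=.1)); print(bot.read_position(),bot.read_ft_force())
print(bot.move_linear([p[0],p[1],.145],speed=.03,until_force=4)); print(bot.read_position(),bot.read_ft_force(),bot.read_clock())
```

```text
False
[0.53833069 0.25559548 0.19048475] [ 0.49787968  0.18509375 -0.47025128]
True
[0.53767382 0.25452928 0.14812301] [ 0.83746396 -0.34076628  1.76226718] 9.1833
```

```bash
python3 - <<'E'
from h import *
T,im=shot('lid3'); print(T[:3,3],bot.read_ft_force())
T1=np.load('pics/lid1.npy');cm=cam('wrist',T1)
print('tcp',proj(T1[:3,3],cm))
for z in (.15,.16,.17,.178,.19):
    for dx in (-.05,.05): print(z,dx,proj(W2(dx,.178,z),cm).round(0))
E
python3 -c "
import cv2
im=cv2.imread('pics/lid3.png')[140:420,140:420]
cv2.imwrite('pics/lid3c.png',cv2.resize(im,None,fx=2,fy=2,interpolation=cv2.INTER_CUBIC))"
```

```text
[0.53767382 0.25452928 0.14812301] [ 0.64116422 -0.96161765  2.12573395]
tcp [[280.88898254 238.96222599]]
0.15 -0.05 [[281. 155.]]
0.15 0.05 [[281. 293.]]
0.16 -0.05 [[281. 156.]]
0.16 0.05 [[281. 300.]]
0.17 -0.05 [[281. 158.]]
0.17 0.05 [[281. 308.]]
0.178 -0.05 [[281. 159.]]
0.178 0.05 [[281. 315.]]
0.19 -0.05 [[281. 161.]]
0.19 0.05 [[281. 327.]]
```

View pics/lid3c.png

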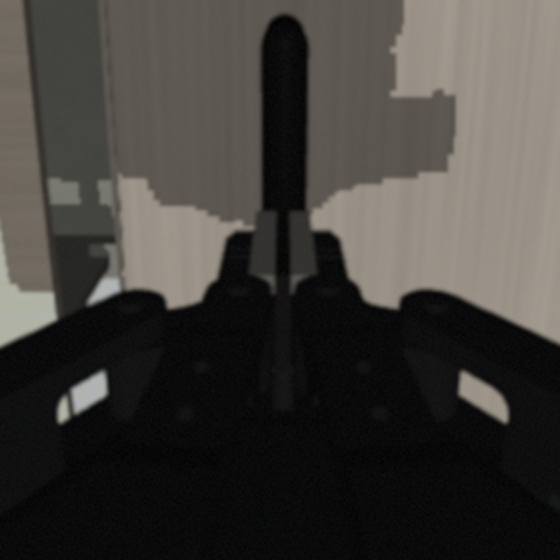

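Run:
```python
from h import *
for n in ('lid1','lid2','lid3'):
  T1=np.load(f'pics/{n}.npy');cm=cam('wrist',T1);tz=T1[2,3]
  print(n,T1[:3,3])
  for p in [(.527,.255,tz),(.527,.255,.148),(.527,.255,.168),(.527,.255,.184),(.482,.255,.178),(.482,.255,.17),(.482,.255,.148)]: print(p,proj(p,cm).round(0))
print(bot.read_gripper_width())
```

```text
lid1 [0.53856989 0.25554308 0.16905133]
(0.527, 0.255, np.float64(0.1690513264492743)) [[279. 221.]]
(0.527, 0.255, 0.148) [[280. 212.]]
(0.527, 0.255, 0.168) [[279. 221.]]
(0.527, 0.255, 0.184) [[279. 229.]]
(0.482, 0.255, 0.178) [[277. 148.]]
(0.482, 0.255, 0.17) [[277. 147.]]
(0.482, 0.255, 0.148) [[278. 145.]]
lid2 [0.53783006 0.25543797 0.16802466]
(0.527, 0.255, np.float64(0.16802465854521043)) [[280. 223.]]
(0.527, 0.255, 0.148) [[280. 214.]]
(0.527, 0.255, 0.168) [[280. 223.]]
(0.527, 0.255, 0.184) [[280. 231.]]
(0.482, 0.255, 0.178) [[277. 150.]]
(0.482, 0.255, 0.17) [[277. 149.]]
(0.482, 0.255, 0.148) [[278. 147.]]
lid3 [0.53767382 0.25452928 0.14812301]
(0.527, 0.255, np.float64(0.14812301124921684)) [[281. 223.]]
(0.527, 0.255, 0.148) [[281. 223.]]
(0.527, 0.255, 0.168) [[281. 233.]]
(0.527, 0.255, 0.184) [[281. 244.]]
(0.482, 0.255, 0.178) [[278. 153.]]
(0.482, 0.255, 0.17) [[279. 151.]]
(0.482, 0.255, 0.148) [[279. 149.]]
-0.0005123919998998294
```

View pics/lid3.png

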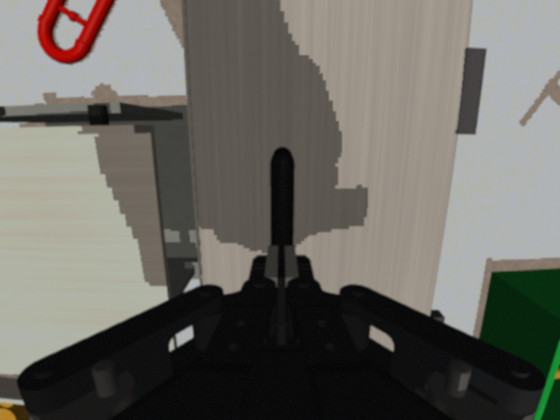

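Run:
```python
from h import *
p=bot.read_position()
bot.move_linear([p[0],p[1],.26],speed=.15); print(bot.read_ft_force(),bot.read_gripper_width())
T,im=shot('lid4'); cv2.imwrite('pics/sc4.png',cv2.resize(bot.camera('scene')[100:250,250:450,::-1],None,fx=3,fy=3,interpolation=cv2.INTER_CUBIC))
```

```text
[ 0.37571006  0.25409913 -0.19936016] -0.0010842334539177823
```

View pics/lid4.png

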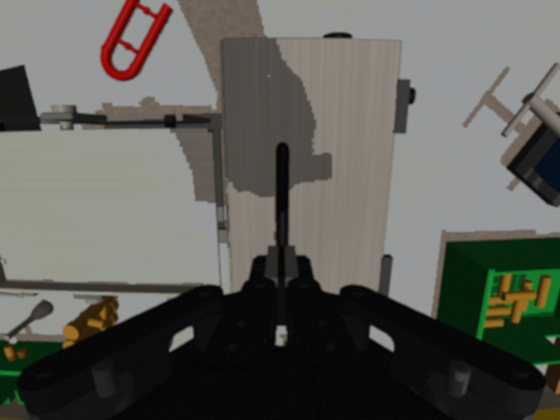

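View pics/sc4.png

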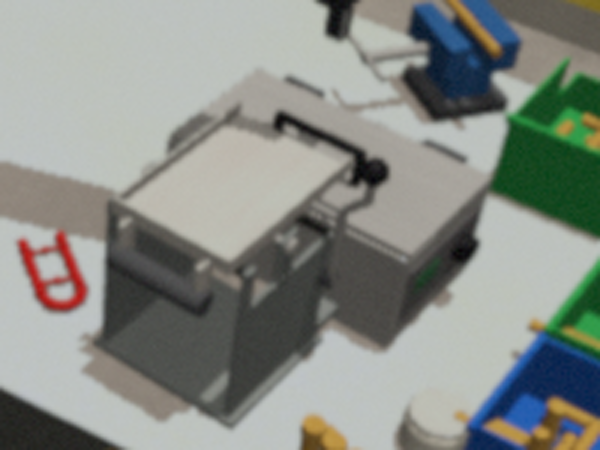

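Run:
```python
from h import *
cs=cam('scene'); p=bot.read_position(); print(p,proj(p,cs), 'bar',proj([bar(0)],cs), 'knob',proj(W2(.115,.078,.25),cs))
im=bot.camera('scene'); cv2.imwrite('pics/sc5.png',cv2.resize(im[:250,200:480,::-1],None,fx=2.4,fy=2.4,interpolation=cv2.INTER_CUBIC))
```

```text
[0.53690596 0.25425789 0.25858237] [[360.00321628 122.43715263]] bar [[356.62588159 144.3244646 ]] knob [[375.6234498 156.1554555]]
```

View pics/sc5.png

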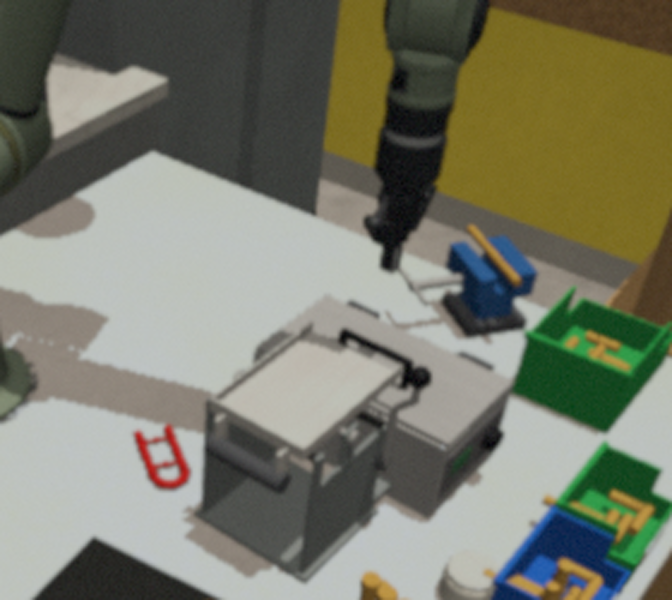

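```bash
cat >> h.py <<'E'
D=.048
AX=np.array([np.cos(W[2]),np.sin(W[2]),0])
def lidpose(th,tilt,D=D,up=0):
    R=Ro.from_rotvec(-AX*tilt).as_matrix()@R_(np.pi/2+W[2])
    return bar(th)+(D-up)*R[:,1],R
def tipz(): return bot.read_position()[2]+.036
E
python3 - <<'E'
from h import *
print(lidpose(1.5,.5))
for th in np.linspace(0,1.5,6):
    p,R=lidpose(th,th/3); print(th,p.round(3),np.round(bot.solve_ik(p,qm(R)),2))
p,R=lidpose(0,0)
bot.set_gripper(.5)
print(bot.move_linear(p,speed=.1,until_force=8), bot.read_position())
bot.set_gripper(0,40); print(bot.read_gripper_width(),bot.read_ft_force(),bot.read_clock())
shot('lid6')
E
```

```text
(array([0.54165121, 0.38244896, 0.20099587]), array([[ 2.63235279e-02, -1.43806088e-02, -9.99550034e-01],
       [ 8.77187679e-01, -4.79209813e-01,  2.99955002e-02],
       [-4.79425539e-01, -8.77582562e-01, -4.05376714e-17]]))
0.0 [0.538 0.255 0.13 ] [ 0.32  0.46 -0.17  0.95  0.    0.35]
0.3 [0.538 0.27  0.161] [ 0.39  0.49 -0.04  1.08 -0.09  0.43]
0.6 [0.539 0.292 0.185] [ 0.47  0.55  0.11  1.23 -0.17  0.51]
0.8999999999999999 [0.54 0.32 0.2 ] [ 0.55  0.64  0.28  1.38 -0.25  0.6 ]
1.2 [0.541 0.352 0.206] [ 0.63  0.76  0.47  1.54 -0.31  0.7 ]
1.5 [0.542 0.382 0.201] [ 0.69  0.91  0.71  1.72 -0.37  0.78]
False [0.53836021 0.25560922 0.13071562]
0.11919137681762601 [-0.70100155 -3.98552825  3.92179897] 12.6
```

View pics/lid6.png

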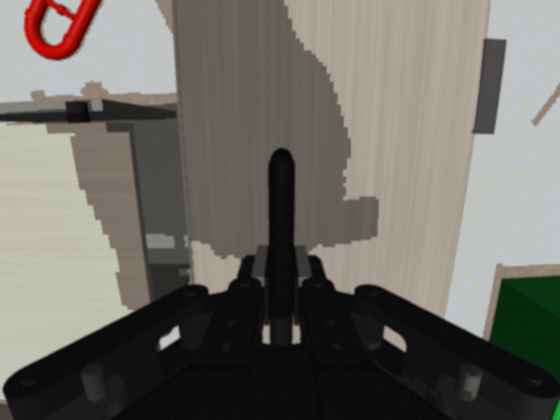

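Run:
```python
from h import *
for th in np.linspace(.125,1.53,12):
    p,R=lidpose(th,th/3); bot.move_linear(p,speed=.1,rotation=qm(R))
    f=bot.read_ft_force(); print(round(th,2),f.round(1),round(bot.read_gripper_width(),3),(bot.read_position()-p).round(3))
print(bot.read_clock()); shot('lid7')
cv2.imwrite('pics/sc7.png',cv2.resize(bot.camera('scene')[:250,200:480,::-1],None,fx=2.4,fy=2.4,interpolation=cv2.INTER_CUBIC))
```

```text
0.12 [ 1.2 -6.2  3.2] 0.121 [ 0.    -0.001  0.   ]
0.25 [-0.4 -6.3  4.4] 0.125 [ 0.    -0.001  0.001]
0.38 [ 0.  -6.7  7.1] 0.12 [ 0.    -0.001  0.001]
0.51 [-1.5 -7.2  8.4] 0.123 [ 0.001 -0.002  0.001]
0.64 [-1.  -7.2  9.8] 0.119 [ 0.001 -0.002  0.002]
0.76 [-1.9 -8.  11.7] 0.122 [ 0.001 -0.002  0.002]
0.89 [-1.1 -7.8 14.3] 0.118 [ 0.001 -0.002  0.003]
1.02 [-1.1 -5.5 15.6] 0.124 [ 0.001 -0.001  0.003]
1.15 [-1.1 -3.6 15.1] 0.118 [ 0.001 -0.     0.003]
1.27 [-0.1 -1.7 13.9] 0.125 [0.001 0.    0.003]
1.4 [ 1.2  1.6 12. ] 0.119 [0.001 0.001 0.002]
1.53 [2.6 2.4 9.6] 0.116 [0.001 0.002 0.002]
16.1
```

View pics/sc7.png

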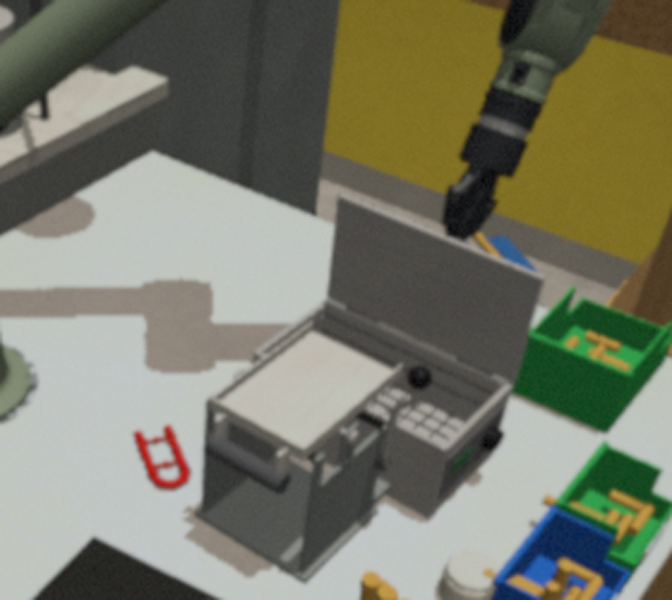

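Run:
```python
from h import *
bot.set_gripper(.34); print(bot.read_gripper_width(),bot.read_ft_force())
p,R=lidpose(1.53,.51,up=.09)
bot.move_linear(p,speed=.1); print(bot.read_ft_force())
p=bot.read_position(); bot.move_linear(p+[0,0,.16],speed=.3)
a=np.pi/2+W[2]
bot.move_pose(W2(.06,.05,.42),q_(a)); print(bot.read_clock())
shot('k1')
cv2.imwrite('pics/sc8.png',cv2.resize(bot.camera('scene')[:250,200:480,::-1],None,fx=2.4,fy=2.4,interpolation=cv2.INTER_CUBIC))
```

```text
0.3406401188477784 [-0.38977113  0.0800065  -0.31226518]Traceback (most recent call last):
  File "<stdin>", line 4, in <module>
cell.PlanningError: the arm cannot follow that straight line within its joint ranges
```

Run:
```python
from h import *
for up in (.03,.05,.06,.07,.08,.09):
    p,R=lidpose(1.53,.51,up=up); s=bot.solve_ik(p,qm(R)); print(up,None if s is None else s.round(2))
    p,R=lidpose(1.53,.2,up=up); s=bot.solve_ik(p,qm(R)); print(up,None if s is None else s.round(2))
    p=lidpose(1.53,.51)[0]+[0,0,up]; R=lidpose(1.53,.51)[1]; s=bot.solve_ik(p,qm(R)); print(up,'v',None if s is None else s.round(2))
```

```text
0.03 [ 0.71  0.97  0.89  1.85 -0.37  0.81]
0.03 [ 0.61  0.69  0.46  1.46 -0.16  0.65]
0.03 v [ 0.69  0.93  0.81  1.82 -0.37  0.79]
0.05 [ 0.72  1.01  1.03  1.95 -0.37  0.82]
0.05 [ 0.62  0.7   0.52  1.51 -0.16  0.66]
0.05 v [ 0.69  0.93  0.88  1.87 -0.37  0.79]
0.06 [ 0.72  1.05  1.12  2.01 -0.36  0.82]
0.06 [ 0.62  0.7   0.55  1.54 -0.16  0.66]
0.06 v [ 0.69  0.94  0.91  1.9  -0.37  0.79]
0.07 None
0.07 [ 0.62  0.71  0.58  1.57 -0.16  0.66]
0.07 v [ 0.69  0.94  0.95  1.93 -0.37  0.79]
0.08 None
0.08 [ 0.62  0.71  0.62  1.6  -0.16  0.66]
0.08 v [ 0.69  0.95  1.    1.97 -0.37  0.79]
0.09 None
0.09 [ 0.63  0.72  0.65  1.63 -0.16  0.67]
0.09 v [ 0.69  0.97  1.05  2.01 -0.37  0.79]
```

Run:
```python
from h import *
p,R=lidpose(1.53,.51,up=.05)
bot.move_linear(p,speed=.1); print(bot.read_ft_force())
p,R=lidpose(1.53,.25,up=.12); bot.move_linear(p,speed=.2,rotation=qm(R)); print(bot.read_ft_force())
p=bot.read_position(); bot.move_linear(p+[0,0,.08],speed=.2)
a=np.pi/2+W[2]
bot.move_pose(W2(.06,.05,.42),q_(a)); print(bot.read_clock())
shot('k1')
cv2.imwrite('pics/sc8.png',cv2.resize(bot.camera('scene')[:250,200:480,::-1],None,fx=2.4,fy=2.4,interpolation=cv2.INTER_CUBIC))
```

```text
[-0.25858933  0.37823894 -1.07791456]
[ 0.25217703  0.33192724 -1.015655  ]Traceback (most recent call last):
  File "<stdin>", line 5, in <module>
cell.PlanningError: the arm cannot follow that straight line within its joint ranges
```

Run:
```python
from h import *
a=np.pi/2+W[2]
p=bot.read_position(); print(p)
bot.move_linear([p[0],p[1]-.03,p[2]+.03],speed=.2,rotation=q_(a)); print(bot.read_position())
bot.move_pose(W2(.06,.05,.42),q_(a)); print(bot.read_clock())
shot('k1')
cv2.imwrite('pics/sc8.png',cv2.resize(bot.camera('scene')[:250,200:480,::-1],None,fx=2.4,fy=2.4,interpolation=cv2.INTER_CUBIC))
```

```text
[0.54311939 0.42573068 0.31322468]
[0.54252962 0.39508894 0.34177903]
19.2833
```

View pics/k1.png

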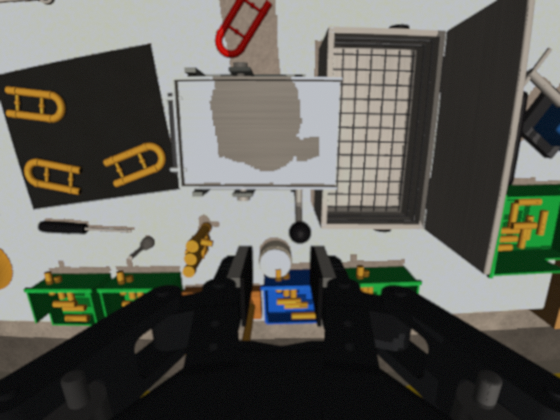

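View pics/sc8.png

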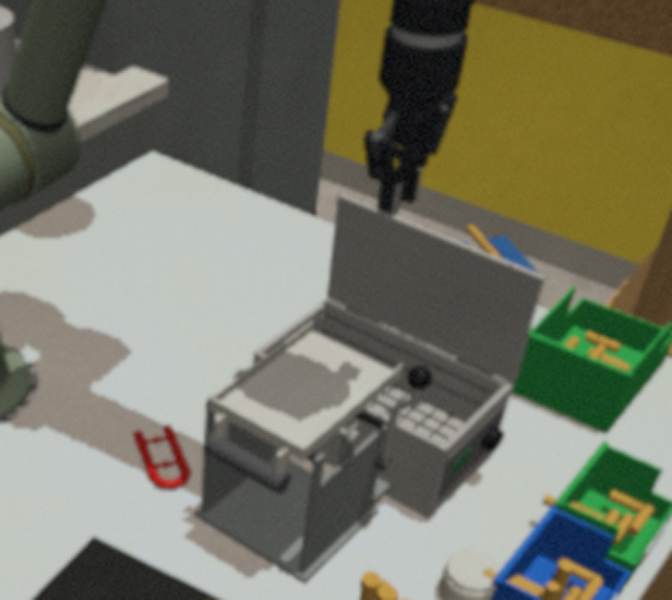

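Run:
```python
from h import *
cs=cam('scene')
print('obs',[340.8,82.5],[425.4,115.4])
for th in (1.4,1.5,1.55,1.6):
    y=.288-.166*np.cos(th)+.0*np.sin(th); z=.13+.166*np.sin(th)
    print(th,proj([W2(-.15,y,z),W2(.15,y,z)],cs).round(1).tolist())
T=np.load('pics/k1.npy'); cm=cam('wrist',T); print('knob pred',proj(W2(.115,.078,.25),cm), onz([300,232],.25,cm), W2(.115,.078,.25))
print('tray corners',proj([W2(-.065,.124,.202),W2(.065,.124,.202),W2(-.065,-.08,.202),W2(.065,-.08,.202)],cm).round(0).tolist())
```

```text
obs [340.8, 82.5] [425.4, 115.4]
1.4 [[336.1, 84.2], [422.2, 119.5]]
1.5 [[339.1, 81.7], [425.1, 116.5]]
1.55 [[340.6, 80.6], [426.5, 115.2]]
1.6 [[342.1, 79.6], [427.8, 114.0]]
knob pred [[302.61307927 233.0797713 ]] [[0.64830982 0.14884368 0.25      ]] [0.6497879  0.15201542 0.25      ]
tray corners [[340.0, 82.0], [335.0, 186.0], [175.0, 82.0], [183.0, 185.0]]
```

```bash
cat >> h.py <<'E'
def knob(th,dy=0): return W2(.115,.078-.15*np.sin(th)+dy-.002,.10+.15*np.cos(th))
E
python3 - <<'E'
from h import *
a=np.pi/2+W[2]; o=np.array([0,0,-.050])
bot.set_gripper(.5)
bot.move_pose(knob(0)+o+[0,0,.09],q_(a))
print(bot.move_linear(knob(0)+o,speed=.12,until_force=6))
shot('k2')
for th in (.2,.4,.6):
    print(bot.move_linear(knob(th,-.007)+o,speed=.1,until_force=15),bot.read_ft_force().round(1))
print(bot.move_linear(knob(.67,-.012)+o,speed=.04,until_force=8),bot.read_ft_force().round(1),bot.read_position()-knob(.65)-o)
shot('k3')
p=bot.read_position(); print(bot.move_linear(p+[0,.006,0])); bot.move_linear(p+[0,.006,.15],speed=.25)
shot('k4'); print(bot.read_clock())
E
```

```text
False
False [0.3 0.1 0.2]
False [0.  0.3 0.2]
False [0.5 0.1 0.1]
True [1.6 3.4 1.7] [ 0.00017548 -0.00640004  0.00100737]
False
24.0583
```

View pics/k4.png

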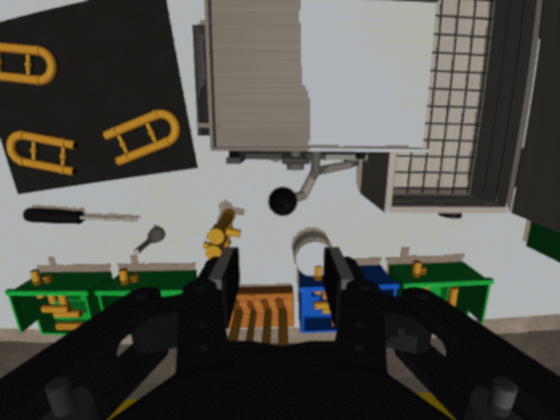

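```bash
cat >> h.py <<'E'
def slides(im,cm,zc=.009,box=None):
    hsv=cv2.cvtColor(im,cv2.COLOR_RGB2HSV)
    m=cv2.inRange(hsv,(10,110,90),(30,255,255)); n,lab,st,ce=cv2.connectedComponentsWithStats(m); out=[]
    for i in range(1,n):
        if st[i,4]<150: continue
        ys,xs=np.nonzero(lab==i); P=onz(np.c_[xs,ys],zc,cm)[:,:2]
        if not(.3<P[:,0].mean()<.75 and -.5<P[:,1].mean()<.02): continue
        (c,wh,ang)=cv2.minAreaRect((P*1000).astype(np.float32)); 
        c=np.array(c)/1000; w,h=wh; a=np.radians(ang) if w>h else np.radians(ang+90)
        # a = direction of long axis; curved end sign via skew
        u=np.array([np.cos(a),np.sin(a)]); 
        out.append((c.round(4),round((a+np.pi/2)%np.pi-np.pi/2,3) if 0 else round(a%np.pi,3),sorted(np.round(wh,0)),st[i,4],st[i,:4].tolist()))
    return out
E
python3 - <<'E'
from h import *
print('knob',onz([283,201],.219,cam('wrist',np.load('pics/k4.npy'))),knob(.65))
bot.set_gripper(.95)
bot.move_pose([.54,-.2,.30],q_(0))
T,im=shot('m2'); 
for s in slides(im,cam('wrist',T)): print(s)
it=bot.camera('top')
print('top')
for s in slides(it,cam('top')): print(s)
print(bot.read_clock())
E
```

```text
knob [[0.64559953 0.06099304 0.219     ]] [0.64700498 0.05927921 0.21941257]
(array([ 0.5804, -0.1583]), np.float64(1.885), [np.float64(59.0), np.float64(122.0)], np.int32(1816), [282, 106, 54, 83])
(array([ 0.5982, -0.3408]), np.float64(1.341), [np.float64(60.0), np.float64(121.0)], np.int32(1383), [293, 221, 49, 68])
(array([ 0.4588, -0.3484]), np.float64(1.386), [np.float64(59.0), np.float64(125.0)], np.int32(1384), [212, 226, 42, 70])
top
(array([ 0.5767, -0.143 ]), np.float64(1.876), [np.float64(57.0), np.float64(91.0)], np.int32(196), [291, 175, 24, 22])
(array([ 0.4583, -0.3526]), np.float64(1.392), [np.float64(57.0), np.float64(107.0)], np.int32(245), [348, 212, 33, 21])
25.7083
```

View pics/m2.png

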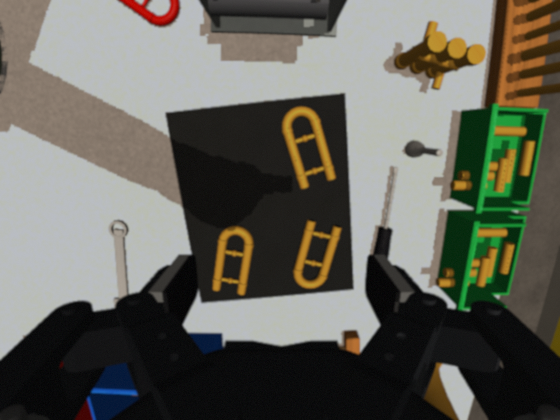

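```bash
cat >> h.py <<'E'
def grab(c,ang,ztip=.006):
    a=ang-np.pi/2
    z=ztip-.036-.0057
    bot.set_gripper(.95)
    bot.move_pose([c[0],c[1],z+.10],q_(a))
    T,im=shot('g_pre')
    hit=bot.move_linear([c[0],c[1],z],speed=.12,until_force=5)
    print('hit',hit,bot.read_position()); T,im=shot('g_dn')
    bot.set_gripper(0,35); print('w',bot.read_gripper_width(),bot.read_ft_force())
    p=bot.read_position(); bot.move_linear([p[0],p[1],z+.10],speed=.15)
    print('w',bot.read_gripper_width(),bot.read_clock()); shot('g_up')
E
python3 - <<'E'
from h import *
print(bot.solve_ik([.5804,-.1583,-.036],q_(.314)))
grab([.5804,-.1583],1.885)
E
```

```text
[-0.38891423  0.65613423 -0.31069721  0.60396489  0.          0.8678821 ]
hit False [ 0.58116635 -0.15863931 -0.03489632]
w 0.6609660996408652 [-0.98289961  0.5558635   6.56584784]
w 0.6545236871038378 29.1333
```

View pics/g_dn.png

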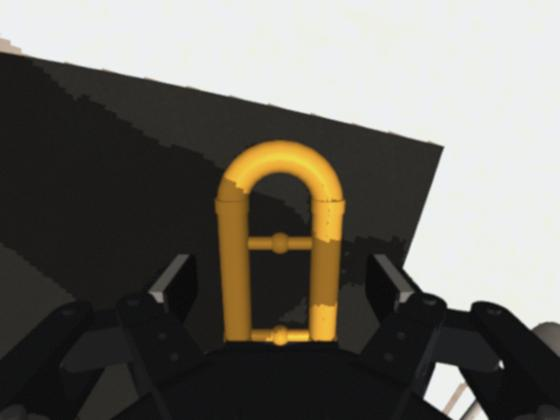

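View pics/g_up.png

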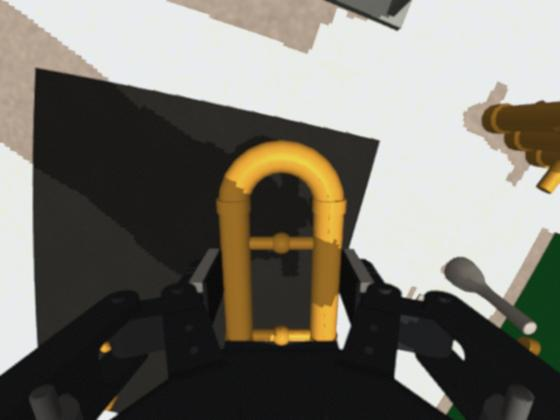

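```bash
cat >> h.py <<'E'
def carry(ysee=.035,dy=0):
    p=bot.read_position(); w,x,y,z=bot.read_tool_rot()
    bot.move_linear([p[0],p[1],.28],speed=.25)
    print('w up',bot.read_gripper_width())
    bot.move_pose(W2(0,-.10,.28),q_(W[2]))
    bot.move_linear(W2(0,ysee,.26),speed=.25)
    print('w over',bot.read_gripper_width(),bot.read_clock()); return shot('c_over')
def place(ysee=.035,z=.168):
    hit=bot.move_linear(W2(0,ysee,z),speed=.08,until_force=4); print('hit',hit,bot.read_position(),bot.read_gripper_width())
    bot.set_gripper(.82); t=bot.read_clock(); shot('p0'); 
    p=bot.read_position(); bot.move_linear([p[0],p[1],p[2]+.03],speed=.2); shot('p1')
    bot.move_linear([p[0],p[1],.30],speed=.25); print(bot.read_clock()); bot.wait(1.2); shot('p2')
    cv2.imwrite('pics/p2s.png',cv2.resize(bot.camera('scene')[:250,200:480,::-1],None,fx=2.4,fy=2.4,interpolation=cv2.INTER_CUBIC))
E
python3 - <<'E'
from h import *
carry()
E
```

```text
w up 0.6605341240796913
w over 0.6599914599867668 31.5333
```

View pics/c_over.png

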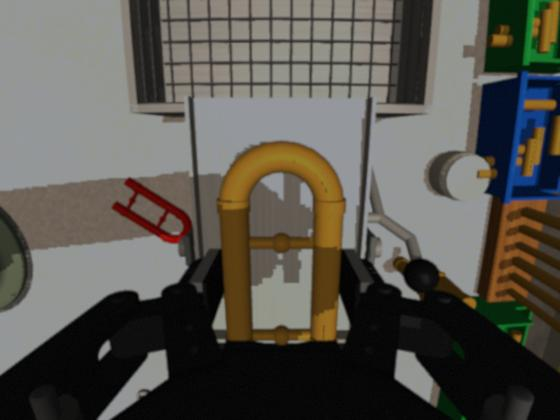

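Run:
```python
from h import *
place()
```

```text
hit False [0.53406659 0.11253125 0.16859619] 0.6592920559249897
34.1333
```

View pics/p1.png

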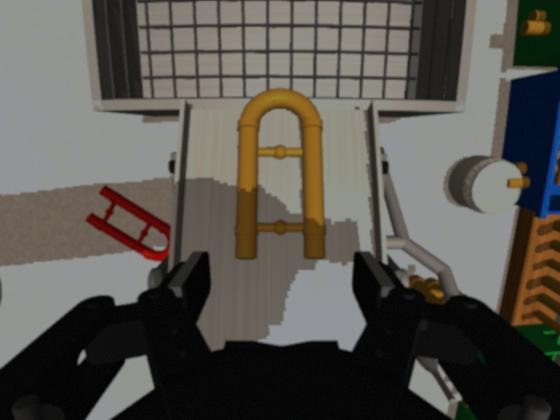

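View pics/p2.png

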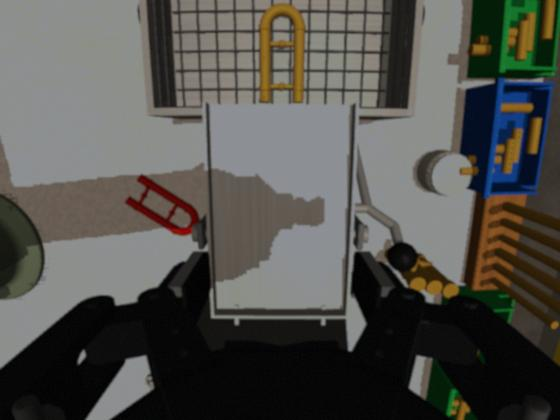

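View pics/p2s.png

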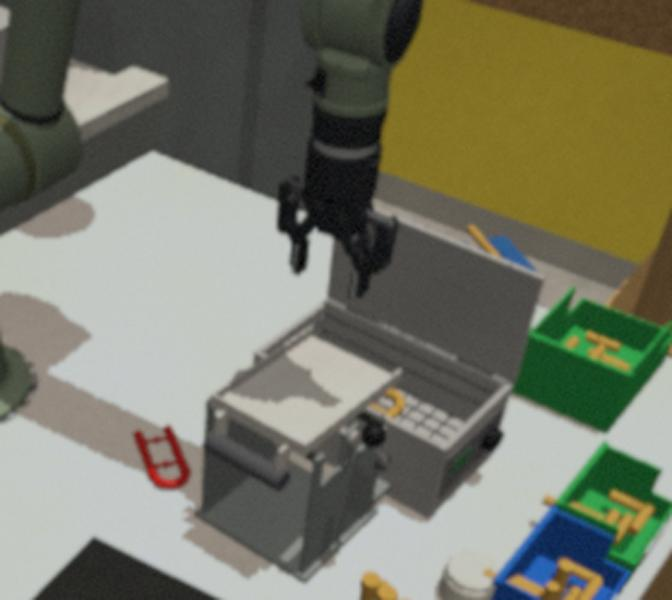

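Run:
```python
from h import *
bot.set_gripper(.95)
bot.move_pose(W2(0,-.15,.3),q_(0))
bot.move_pose([.53,-.24,.25],q_(0))
T,im=shot('m3'); S=slides(im,cam('wrist',T))
for s in S: print(s)
s=max(S,key=lambda s:s[0][0])
grab(s[0],float(s[1]),.0075)
```

```text
(array([ 0.5982, -0.3407]), np.float64(1.343), [np.float64(60.0), np.float64(121.0)], np.int32(1848), [302, 205, 55, 78])
(array([ 0.4584, -0.3487]), np.float64(1.394), [np.float64(60.0), np.float64(124.0)], np.int32(1769), [210, 212, 47, 79])
hit False [ 0.59893458 -0.3412047  -0.03321196]
w 0.6589892801539537 [-0.87365095 -0.10323461  5.32189146]
w 0.6616244946246518 40.6083
```

View pics/g_up.png

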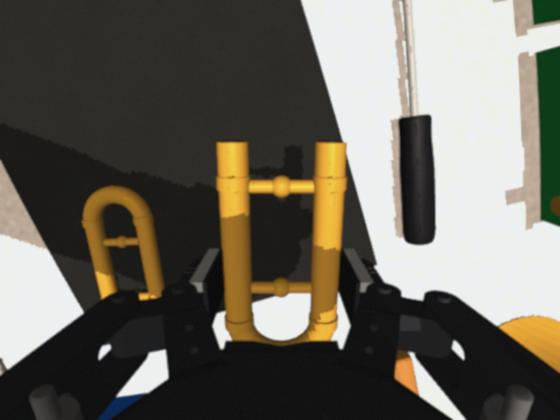

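Run:
```python
from h import *
carry()
place()
```

```text
w up 0.6570156277931907
w over 0.656811170508475 43.6
hit False [0.53401441 0.11255038 0.16857914] 0.6548693343483222
46.2
```

View pics/c_over.png

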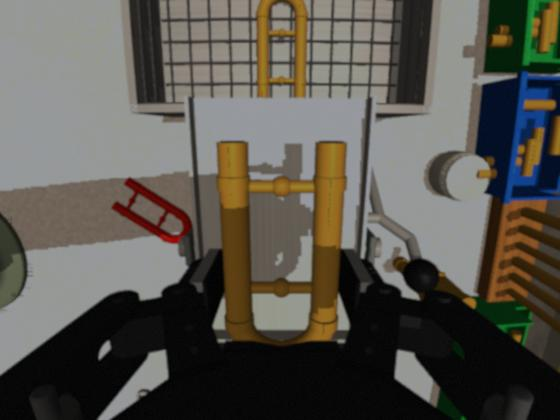

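View pics/p2.png

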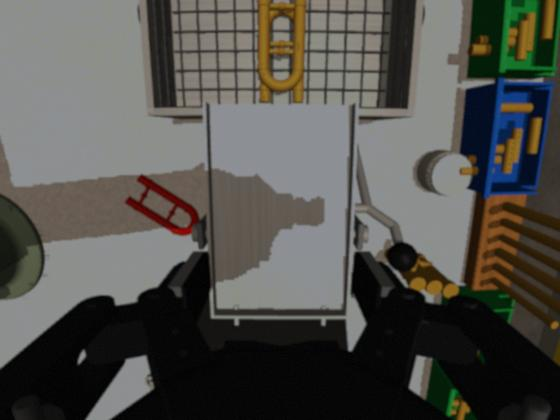

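View pics/p2s.png

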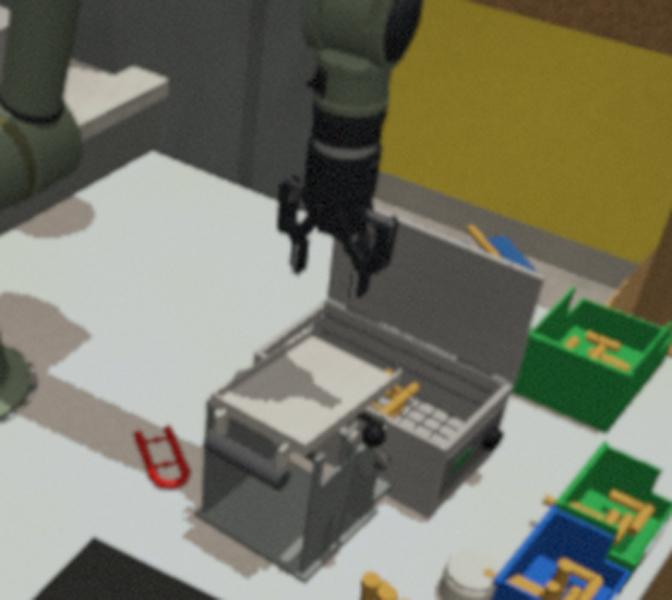

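Run:
```python
from h import *
bot.set_gripper(.95)
bot.move_pose(W2(0,-.15,.3),q_(0))
bot.move_pose([.50,-.24,.25],q_(0))
T,im=shot('m4'); S=slides(im,cam('wrist',T))
for s in S: print(s)
s=max(S,key=lambda s:s[3])
grab(s[0],float(s[1]),.0075)
```

```text
(array([ 0.4848, -0.4136]), np.float64(1.471), [np.float64(60.0), np.float64(123.0)], np.int32(1497), [250, 254, 43, 71])
hit False [ 0.48541202 -0.41413243 -0.03336338]
w 0.658360407706258 [-0.0340104   1.0010164   6.13336119]
w 0.6600731212888438 52.7917
```

View pics/m4.png

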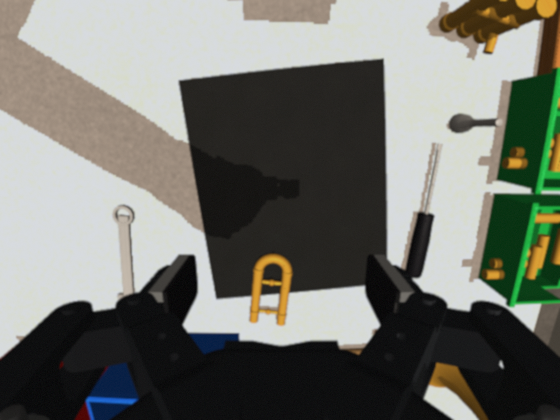

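View pics/g_up.png

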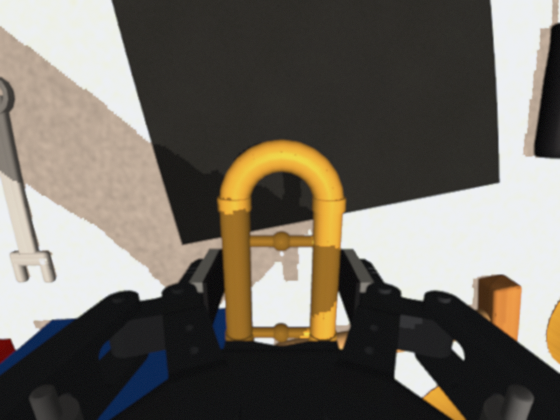

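The last slide had been knocked aside, to (.485, -.414), but it was found again and is gripped centrally. It's partly off the mat. I'll carry it now.

Run:
```python
from h import *
carry()
place(z=.167)
```

```text
w up 0.6552792128981617
w over 0.6588022495368335 56.0083
hit False [0.53401529 0.11253243 0.1675527 ] 0.6607131271990864
58.6167
```

View pics/c_over.png

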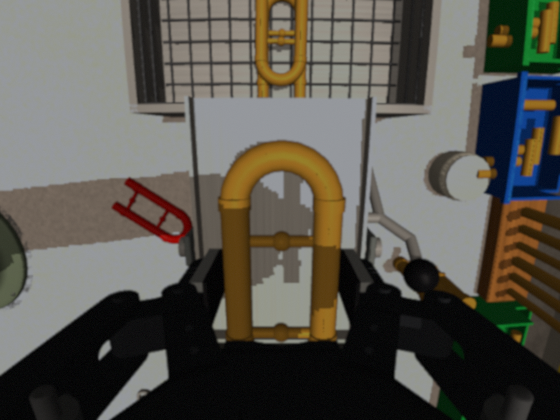

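View pics/p2.png

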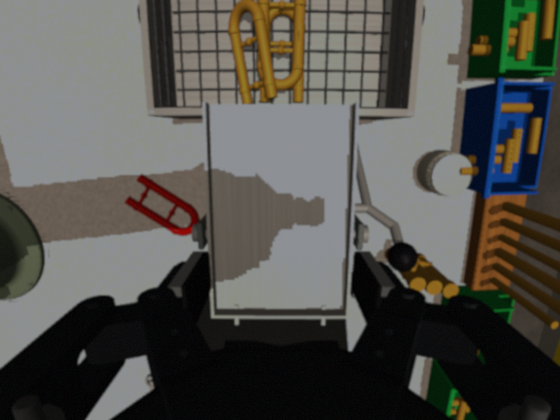

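View pics/p2s.png

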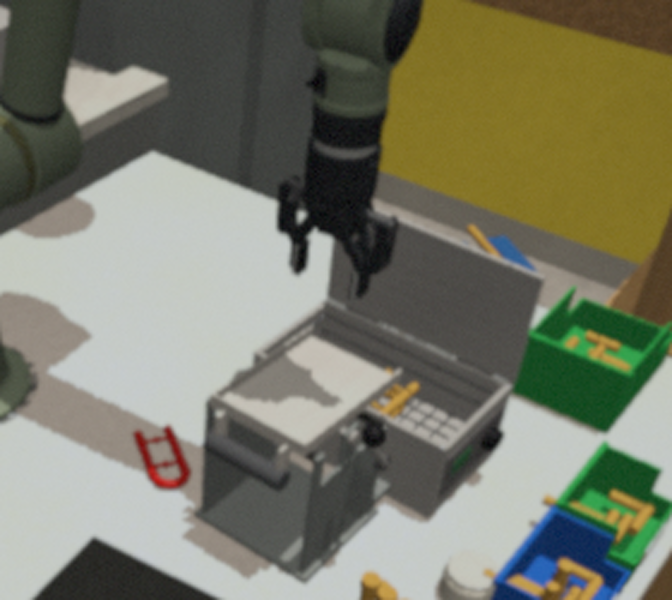

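Run:
```python
from h import *
a=np.pi/2+W[2]; o=np.array([0,0,-.050])
bot.set_gripper(.5)
bot.move_pose(W2(.06,.0,.34),q_(a))
bot.move_pose(knob(.65)+o+[0,0,.09],q_(a))
print(bot.move_linear(knob(.65)+o,speed=.12,until_force=6))
for th in (.45,.25,.05):
    print(bot.move_linear(knob(th,.007)+o,speed=.1,until_force=15),bot.read_ft_force().round(1))
print(bot.move_linear(knob(0,.016)+o,speed=.03,until_force=8),bot.read_ft_force().round(1),bot.read_position()-knob(0)-o)
p=bot.read_position(); print(bot.move_linear(p+[0,-.007,0])); bot.move_linear(p+[0,-.007,.13],speed=.25)
bot.move_pose(W2(.06,.05,.42),q_(a))
T,im=shot('k5'); print(bot.read_clock()); print('pred',proj([knob(0),knob(.1),knob(.65)],cam('wrist',T)).round(0))
```

```text
False
False [-0.1  0.3  0.1]
False [0.5 0.3 0.2]
False [ 0.6 -0.2 -0.1]
True [-0.3 -1.6  1.6] [ 0.0001887   0.00828746 -0.00041123]
False
66.4583
pred [[302. 233.]
 [290. 233.]
 [232. 225.]]
```

View pics/k5.png

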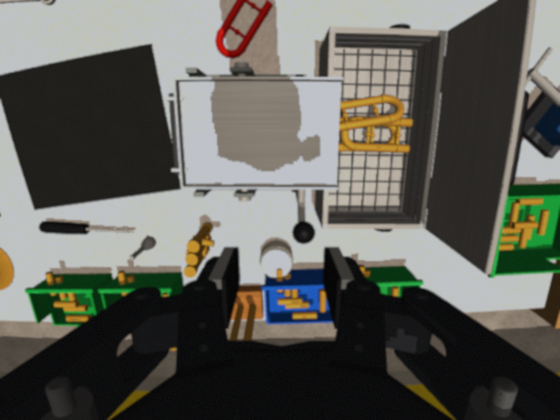

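Run:
```python
from h import *
a=np.pi/2+W[2]
bot.set_gripper(.34)
bot.move_pose([.5425,.395,.342],q_(a))
p,R=lidpose(1.53,.25,up=.12); bot.move_linear(p,speed=.2,rotation=qm(R))
p,R=lidpose(1.53,.51,up=.05); bot.move_linear(p,speed=.15,rotation=qm(R)); shot('L1')
p,R=lidpose(1.53,.51); print(bot.move_linear(p,speed=.08,rotation=qm(R),until_force=8),bot.read_ft_force().round(1))
bot.set_gripper(0,40); print(bot.read_gripper_width(),bot.read_ft_force().round(1))
for th in np.linspace(1.4,0,12):
    p,R=lidpose(th,th/3); bot.move_linear(p,speed=.1,rotation=qm(R))
    f=bot.read_ft_force(); print(round(th,2),f.round(1),round(bot.read_gripper_width(),3),(bot.read_position()-p).round(3))
print(bot.read_clock()); shot('L2')
```

```text
False [ 0.1 -0.9 -0.5]
0.12159272242247211 [-0.1  1.8  5.5]
1.4 [0.3 4.  7. ] 0.119 [0.    0.    0.001]
1.27 [-0.4  2.9  8.8] 0.124 [ 0.    -0.     0.001]
1.15 [-0.5  2.  10.6] 0.117 [ 0.    -0.     0.001]
1.02 [-1.1  0.7 10.2] 0.121 [ 0.    -0.001  0.001]
0.89 [ 0.3 -1.  10.3] 0.118 [ 0.    -0.002  0.001]
0.76 [ 0.4 -3.   9.4] 0.118 [ 0.    -0.002  0.   ]
0.64 [-0.7 -6.3  5.1] 0.121 [ 0.    -0.002 -0.   ]
0.51 [ 1.7 -6.   2.7] 0.12 [ 0.    -0.002 -0.001]
0.38 [ 2.9 -5.4 -0.4] 0.12 [ 0.    -0.001 -0.001]
0.25 [ 3.9 -4.7 -1.4] 0.121 [ 0.    -0.001 -0.001]
0.13 [ 4.  -4.2 -3.3] 0.119 [ 0.    -0.    -0.001]
0.0 [ 3.5 -4.3 -3. ] 0.119 [ 0.    -0.    -0.001]
73.55
```

View pics/L2.png

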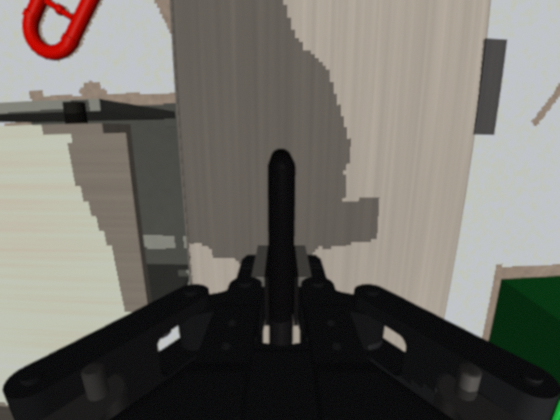

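Lid looks nearly shut. I'll press it down to the stop, then release and check.

Run:
```python
from h import *
p0=bot.read_position()
print(bot.move_linear(p0-[0,0,.015],speed=.03,until_force=15),bot.read_ft_force().round(1),bot.read_position()-p0)
bot.set_gripper(.45); p=bot.read_position()
bot.move_linear([p[0],p[1],.22],speed=.12)
# firm press on the bar top with shut fingers
bot.set_gripper(0)
print(bot.move_linear([p[0],p[1],.140],speed=.04,until_force=14),bot.read_position(),bot.read_ft_force().round(1))
p=bot.read_position(); bot.move_linear([p[0],p[1],.32],speed=.2)
bot.move_pose([.46,.10,.45],q_(np.pi/2)); T,im=shot('f1'); cm=cam('wrist',T)
from fit import lidpt
print(proj([W2(*lidpt(x,l,n,th)) for th in (0,.05) for x,l,n in ((-.15,0,.008),(-.15,.166,.008),(.15,.166,.008),(-.05,.11,.048),(.05,.11,.048))],cm).round(0).tolist())
bot.goto_joints([-1.368, 0.326, -0.193, 1.052, 0, 1.437])
for n in('scene','top'): cv2.imwrite(f'pics/f_{n}.png',bot.camera(n)[:,:,::-1])
print(bot.read_clock())
```

```text
True [-0.4 -0.   3.3] [ 0.00011587 -0.00079367 -0.00166702]
True [0.53823866 0.25315969 0.14802948] [-1.4 -0.8  6.7]
[ 0.53236906  0.07787088 -0.02909581 -0.0012778 ] 16.502053612590586
[[-0.2, 1.4], [-0.9, -0.8], [-1.2, -0.8], [-1.7, -1.0], [2.5, 0.6], [0.7, -0.7], [-0.3, -0.7], [0.0, 0.7], [-1.4, -0.1], [-1.9, 0.2], [-1.4, -0.5], [0.1, -0.5], [-1.4, -1.3], [-0.1, -0.8], [-1.5, -0.1], [-0.9, 0.5], [-2.4, 0.4], [-2.5, -0.6], [-0.6, -1.1], [-0.8, -0.1]]
[[449.0, 130.0], [347.0, 125.0], [332.0, 295.0], [383.0, 194.0], [376.0, 255.0], [449.0, 130.0], [348.0, 125.0], [333.0, 298.0], [386.0, 195.0], [378.0, 256.0]]
81.85
```

View pics/f1.png

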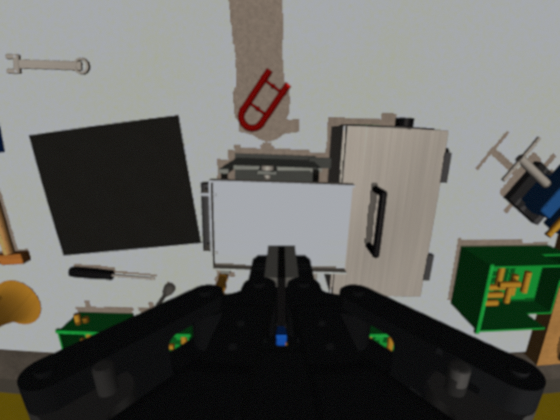

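```bash
python3 -c "
import cv2
im=cv2.imread('pics/f_scene.png')[100:250,260:440]
cv2.imwrite('pics/f_sc.png',cv2.resize(im,None,fx=4,fy=4,interpolation=cv2.INTER_CUBIC))"
```

```text
(no output)
```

View pics/f_sc.png

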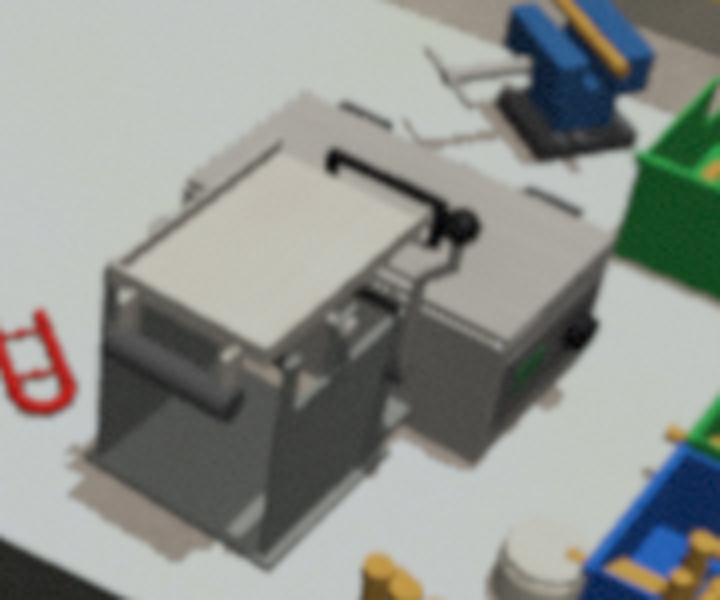

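View pics/f_top.png

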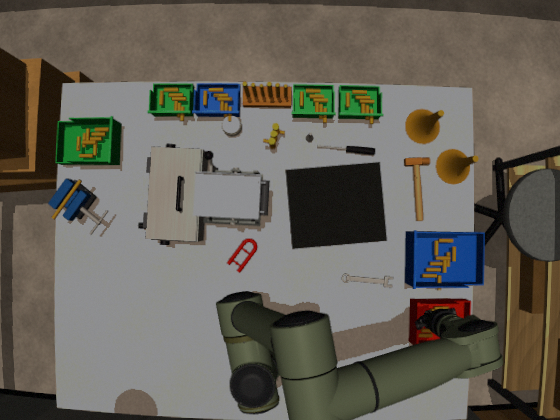

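Run:
```python
from cell import bot
bot.close_job(); print(bot.read_clock())
```

```text
the job is handed in; nothing more can be done
the job is handed in; nothing more can be done
```

I handed in the job at about 82 s. All three slides on the mat went down the tray into the basket one by one; no verdict was reported.

**What I did:**
- Stood the lid upright at about 1.53 rad, estimated from the scene picture, and pushed the lock lever to its free stop.
- Set each slide on the tray.
- Relocked the tray and folded the lid shut.

**Last checks:**
- **Slides:** before I closed the lid, the wrist picture showed all three in the basket. The mat is now empty.
- **Tray and lock:** the tray is level. The knob is back at its starting pixel in the scene picture, and it stopped firmly when pushed.
- **Lid:** a 14 N press met the handle at the same height (148 mm TCP) as before I opened it.
- **Bystanders:** nothing else on the bench looks moved, and the red look-alike is still in place.

**What went wrong or disagreed:**
- **Lid handle:** my first grasp closed above it. The fingertips turned out to sit about 36 mm short of the stated TCP, so I corrected for that from then on.
- **Third slide:** it was knocked about 7 cm, partly off the mat. I found it again and loaded it normally.
- **Retreats:** two retreat moves from the lid could not be planned, and I did them another way.

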